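Seat the gauge pin in the ring-light well

ROBOT

A 7-joint arm with a two-finger parallel gripper is mounted at the origin on the work surface. World frame = base frame: x ahead of the robot, y to its left, z up, the work surface at z = 0. Lengths are in m, angles in rad, forces in N, time in s.
With the tool pointing down it reaches from about 0.425 to 0.975 m from the base axis. Payload 16.7 kg.
Tool frame: the origin (TCP) lies on the centre line of the jaws, within the pads' length; the fingertips stand 17 mm ahead of it and the grasp point (between the pads) lies 2 mm behind it (env.tcp_to_tips is the distance from the TCP to the fingertips, in m); x points along the fingers, y is the direction in which the jaws open and shut, and the axes are right-handed (so a half turn about x gives the same grasp; the last joint's range is limited). The gripper opens to 85 mm and grips with 20 to 120 N. Pads are 22 mm wide; open, the fingers measure 114 mm over their backs; the gripper's body (76 mm by 85 mm) begins 54 mm behind the grasp point. The pads swing forward as they close: fully open they stand 13 mm farther back than shut.
Start: joints at [0.971, 0.426, 0.074, 1.606, -0.034, 1.111, -0.067], TCP at [0.294, -0.608, 0.248] pointing down, gripper open.
Joint ranges: [-2.85, 2.85], [-0.5, 2.14], [-1.23, 1.37], [0.21, 2.46], [-1.02, 4.16], [0.16, 2.05], [-2.73, 2.73]. Speed limits (rad/s): [1.89, 1.89, 2.39, 2.39, 3.01, 3.01, 3.01].

INTERFACE

Orientations are given as a unit quaternion [w, x, y, z].
In Python, from plant import env, read_camera, calibration gives the robot as it stands.
- The arm moves only by the tool move_arm, never from a script. Its argument "moves" is a list of rows, each a list of 3 entries, a list of its own where there are three numbers: the shift along the tool's x, y, z in m, then the turn, a rotation vector about the tool's x, y, z in degrees, then the closure in counts, from 0 (fully open) to 255 (shut). In form: [[[x, y, z], [rx, ry, rz], fingers], ...]. A call has 1 to 8 rows; each row shifts and turns the commanded pose from where the row before left it, along the tool's axes as they then stand; what a row does not reach is not made up. A row lasts 1/10 s, in which the tool goes at most 50 mm and 8.59 degrees, less where a joint would pass 70% of its speed; a pose out of reach is approached as far as the arm can. A call is refused whole if a number of a shift passes 0.05 or a number of a turn 8.59, either way. A call with a gripper value outside its range is refused whole. The fingers move at their own pace and stop on an object; "force" is the grip in N (left out, the last holds). Time passes only in rows, so rows that do not move let the fingers close. It gives the time, the measured TCP pose, the force and the opening at its end, in the units of the state.
- env.observe(): the state, without advancing time (a new reading comes with each control period).
- read_camera(name): name is "scene" or "top" or "wrist"; returns the picture (400x640x3 uint8, red, green, blue); there is no depth.
- calibration(name): a dict with "K" (3x3 intrinsics, pixels), "world_from_camera" (4x4, takes a point from camera to world coordinates). Camera axes: x right, y down, z forward; pixel columns grow to the right and rows downward; lengths in m; the calibration is good to about 2 mm. A picture is of the moment at which its call begins: read the wrist's pose just before it. calibration takes no time and is no camera call; for the wrist camera it gives the pose at the moment of the call.
- env.finish_job(): hands the job in, once; it reports no verdict.
The state is a dict: "clock": time; "qpos": joint angles; "qvel": joint speeds; "joint_torque": joint torques, N m; "tcp_pos": TCP position; "eef_rot": TCP orientation; "force": force on the tool from outside, world axes, zero at the start; "wrist_torque": the same for the moment, N m; "width": opening from 0.0 (shut) to 1.0 (fully open).
Only numpy, scipy, OpenCV 4.12 (cv2) and the standard library are available. Lean on these libraries where they do the work, as an engineer would, in place of code of your own. Each camera call takes 0.05 s, during which the arm holds its last target.

TASK

The camera is to be calibrated: take the T-headed gauge pin out of its storage rack by the two ends of its head, stand it in the hole of the parking block and let go, then take it again across the middle of its head and lower it into the white ring-light well. The blind hole in the well's dark floor is a little off centre and hard to see, so sweep the pin's foot over the floor in a spiral until it drops in, then leave it upright and fully home. Leave the loose things lying around where they are.

Things in the scene. Friction and masses are not known exactly. Their poses are not given: they have to be found in the camera images.
- pin: steel gauge pin, 150 g, 78 mm tall, upright in the rack at the start with its foot 5 mm above the table: round shank 16 mm dia, 60 mm long (1.5 mm chamfer at the foot) under a T head 20 mm (x) x 66 mm (y) x 18 mm tall with five dark dots on top. Origin: centre of the foot's lower face; z up the shank, y along the head.
- pin_head (a point): centre of the pin's T head, on the pin's axis 69 mm above its foot; axes as the pin's
- rack: fixed aluminium storage rack, 66 (x) x 50 (y) x 45 mm tall, with a 20 mm hole 40 mm deep for the shank and two cheeks 14 mm thick, 60 mm long (y), 87 mm tall, 26 mm apart, hiding the long sides of the pin's head (top at 83 mm); the head's ends stand out 3 mm past them. Lift the pin straight up over 85 mm to clear the cheeks. Origin: centre of underside, below the hole.
- park: fixed square aluminium parking block, 80 x 80 x 32 mm tall, with a round hole in the middle, 24 mm dia with a 3 mm chamfer, 25 mm deep (floor 7 mm above the table); the pin stands in it with the underside of its head 35 mm above the block, free all round. Origin: centre of underside, below the hole's axis.
- ringwell: fixed ring-light well: aluminium frame 156 x 156 x 37 mm tall carrying a white drum, outer dia 104 mm, inner dia 92 mm, rim 95 mm above the table. With the pin home its head's top is 11 mm below the rim: fingers on the head's two ends do not fit in the drum; fingers across the head do, opened no more than about 35 mm. Origin: centre of underside, on the drum's axis.
- well_floor (a point): point on the drum's axis on the well's flat black floor, 30 mm above the table. In the floor is one blind hole, 19 mm dia with a 2 mm chamfer, 24 mm deep, its axis 4.5 to 7.5 mm from this point in an unknown direction that differs every time. Friction on the floor is high (0.5 to 0.8): press only lightly, about 3 to 5 N, while sweeping, or the foot lags behind.
- spacer: bystander: flat aluminium ring, 52 mm across, 14 mm tall; origin: centre of underside
- dowel: bystander: plain round steel dowel without a head, 16 mm dia, 45 mm tall, standing; origin: centre of underside
- lens: bystander: black lens tube, 42 mm dia, 60 mm tall, standing; origin: centre of underside
- block: bystander: steel gauge block 35 x 70 x 20 mm lying flat; origin: centre of underside
- screw: bystander: dark cap screw standing on its head, 24 mm head, 50 mm tall; origin: centre of underside
- jar: bystander: small white jar with a black cap, 48 mm dia, 55 mm tall; origin: centre of underside
- spanner: bystander: steel spanner, 150 mm long, lying flat; origin: middle of its underside
Things that resemble listed ones, but are neither listed nor needed, are in the scene too. Of the things that look like the ringwell, the smaller one is meant.

How it is judged:
On the way:
1. the pin stands upright in the parking block's hole, let go (horizontal distance between pin and park below 0.008 m and z of pin in the frame of park below 0.012 m and angle between pin's own z axis and vertical below 0.2 rad and contact force between the fingers and pin below 0.2 N and linear speed of pin below 0.03 m/s), for 0.2 s.
At the end, for the whole second after the job is handed in: The pin's foot is in the blind hole in the well's floor, within 4 mm of the hole's bottom (less than 10 mm above the table) and within 12 mm of the well's axis, the pin upright within 0.15 rad, released and at rest (horizontal distance between pin and ringwell below 0.012 m and z of pin in the frame of ringwell below 0.01 m and angle between pin's own z axis and vertical below 0.15 rad and contact force between the fingers and pin below 0.2 N and linear speed of pin below 0.03 m/s); the robot touches nothing.
It fails at once if a loose bystander is moved more than 40 mm (distance of any of spacer, dowel, lens, block, screw, jar, spanner from where it was at the start of the episode above 0.04 m).
It also fails if it takes over 72 s, if anything falls off the work surface, if the arm or the gripper's body presses on something with over 40 N, if the wrist force passes 120 N, or if a joint passes its speed limit or range.

## Working session

There is one attempt and no reset: what is moved stays moved. The work goes in short steps, Python scripts to look and compute and a tool call to move; the robot and the scene stay as the last step left them, time stands still between calls to the robot, and variables do not carry over. Pictures are saved under pics/ and viewed, and the job is handed in when it is done.

Besides the shell and the picture viewer there is one more tool, called after "Request:" as name(argument=value, ...) on one line, values as JSON. move_arm: Moves the arm, as the interface text tells. Its arguments: {"type":"object","properties":{"moves":{"type":"array"},"force":{"type":"number"}},"required":["moves"]}

```bash
ls; mkdir -p pics
python3 - <<'E'
from plant import env, read_camera, calibration
import cv2,numpy as np
np.set_printoptions(precision=4,suppress=True)
for n in ("top","scene"):
    im=read_camera(n); cv2.imwrite(f"pics/{n}0.png",im[:,:,::-1])
    c=calibration(n); print(n,np.array(c["K"]),np.array(c["world_from_camera"]))
print(env.observe(),env.tcp_to_tips)
E
```

```text
pics
top [[434.8011   0.     317.4002]
 [  0.     434.8011 197.7013]
 [  0.       0.       1.    ]] [[ 0.0264 -0.9885  0.1488  0.3331]
 [-0.9993 -0.0219  0.0317 -0.0241]
 [-0.0281 -0.1495 -0.9884  1.1848]
 [ 0.      0.      0.      1.    ]]
scene [[399.6351   0.     311.649 ]
 [  0.     399.6351 199.005 ]
 [  0.       0.       1.    ]] [[ 0.7475  0.4667 -0.4727  1.0356]
 [ 0.6642 -0.5159  0.541  -0.5743]
 [ 0.0086 -0.7184 -0.6956  0.8222]
 [ 0.      0.      0.      1.    ]]
{'clock': 0.1, 'qpos': array([ 0.9705,  0.4267,  0.0738,  1.6065, -0.0341,  1.1108, -0.0671]), 'qvel': array([-0.0007, -0.0014, -0.0007, -0.0013, -0.0001,  0.    ,  0.0001]), 'joint_torque': array([  0.01  , -95.1519,   3.7725, -46.4398,   0.0198,   0.0066,
        -0.    ]), 'tcp_pos': array([ 0.2939, -0.6073,  0.2477]), 'eef_rot': array([-0.1576, -0.6891, -0.1584,  0.6893]), 'force': array([0.0523, 0.0008, 0.4631]), 'wrist_torque': array([ 0.0129,  0.0306, -0.017 ]), 'width': 0.995817688568212} 0.017
```

View pics/top0.png

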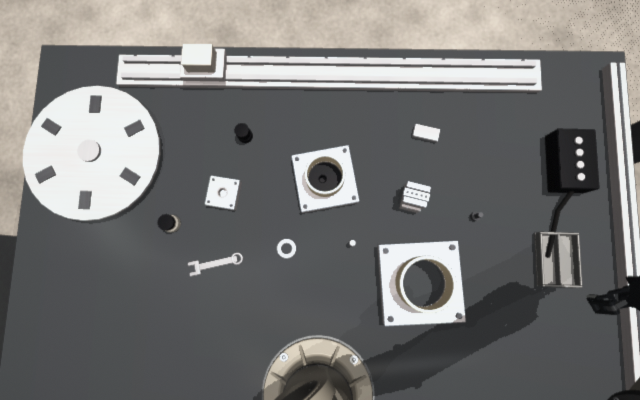

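View pics/scene0.png

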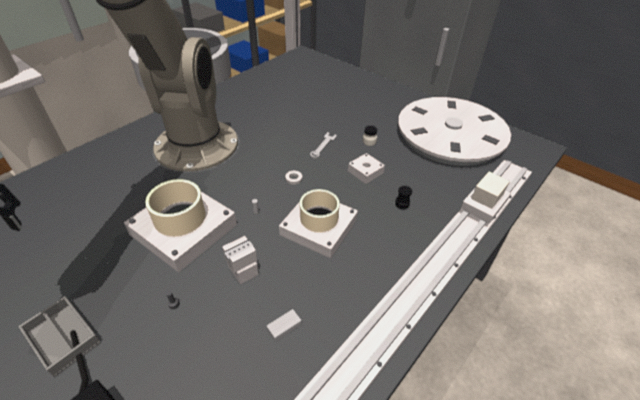

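The top view shows these candidates:
- **Pin and rack:** (416,196), the only T head with dots. The dowel at (352,243) and screw at (477,216) have no head of that shape.
- **Park:** (222,193).
- **Wells:** the small one is at (325,178). The large one at (422,284) is the decoy.

Next I'll check these in close crops.

Run:
```python
import cv2,numpy as np
im=cv2.imread("pics/top0.png")
def c(u,v,r): return cv2.resize(im[v-r:v+r,u-r:u+r],(380,380),interpolation=cv2.INTER_CUBIC)
a=np.hstack([c(416,196,24),c(222,193,24)])
w=c(325,178,38); w2=cv2.convertScaleAbs(c(325,178,24),alpha=3,beta=0)
cv2.imwrite("pics/crop1.png",a); cv2.imwrite("pics/crop2.png",np.hstack([w,w2]))
```

```text
(no output)
```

View pics/crop1.png

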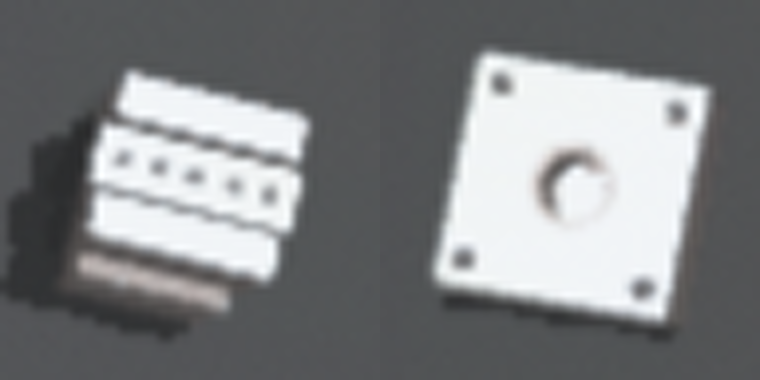

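View pics/crop2.png

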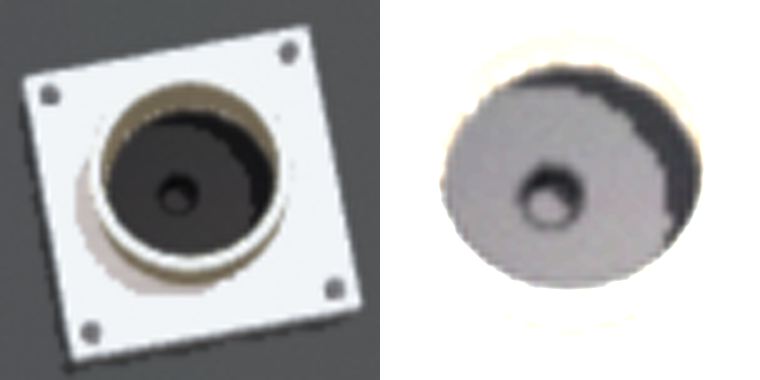

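The crops show the T head with five dots at about (416,195) between the rack's cheeks. The park's hole is at (222,193). A darker hole in the small well's floor is at about (322,180). Now I'll measure all of them.

```bash
cat > h.py <<'E'
import cv2,numpy as np
from scipy.spatial.transform import Rotation as R
np.set_printoptions(precision=4,suppress=True)
def rayz(c,uv,z):
    K=np.array(c["K"]);T=np.array(c["world_from_camera"])
    uv=np.atleast_2d(np.array(uv,float))
    d=np.c_[uv,np.ones(len(uv))]@np.linalg.inv(K).T@T[:3,:3].T
    return T[:3,3]+d*((z-T[2,3])/d[:,2:])
def proj(c,p):
    K=np.array(c["K"]);T=np.array(c["world_from_camera"])
    q=(np.atleast_2d(p)-T[:3,3])@T[:3,:3]; q=q@K.T; return q[:,:2]/q[:,2:]
E
python3 - <<'E'
from h import *
from plant import calibration,env
c=calibration("top")
im=cv2.imread("pics/top0.png"); g=cv2.cvtColor(im,cv2.COLOR_BGR2GRAY)
# dots: crop center 416,196 r24 scale 7.9167
k=48/380
dots=np.array([(123,158),(159,167),(195,177),(234,187),(270,196)])*k+[392,172]-.5+.5*k
P=rayz(c,dots,0.083);print("dots",P)
def quad(u,v,r,z,th=200):
    m=np.zeros_like(g); m[v-r:v+r,u-r:u+r]=(g[v-r:v+r,u-r:u+r]>th)*255
    cs,_=cv2.findContours(m,cv2.RETR_EXTERNAL,cv2.CHAIN_APPROX_NONE)
    cn=max(cs,key=cv2.contourArea); b=cv2.minAreaRect(cn); bp=cv2.boxPoints(b)
    W=rayz(c,bp,z); print("quad",b[0],W,W.mean(0),np.linalg.norm(np.diff(W,axis=0),axis=1))
quad(222,193,24,0.032)
ph=np.array([(575-380,187)])*k+[198,169]-.5; print("parkhole",ph,rayz(c,ph,.032))
quad(325,178,38,0.037)
# bolts
# drum rim bright ring & hole
k2=76/380
b=np.array([(49,95),(289,51),(335,288),(90,331)])*k2+[287,140]-.5
print("wellbolts",rayz(c,b,.037),rayz(c,b,.037).mean(0))
wh=np.array([(551-380,197)])*k+[301,154]-.5; print("hole",wh,rayz(c,wh,.030))
q=rayz(c,wh,.030)
E
```

```text
dots [[ 0.52   -0.2175  0.083 ]
 [ 0.5173 -0.229   0.083 ]
 [ 0.5143 -0.2405  0.083 ]
 [ 0.5113 -0.253   0.083 ]
 [ 0.5086 -0.2645  0.083 ]]
quad (221.7057342529297, 191.92013549804688) [[0.4834 0.3165 0.032 ]
 [0.5636 0.3065 0.032 ]
 [0.5502 0.2276 0.032 ]
 [0.4705 0.2383 0.032 ]] [0.5169 0.2722 0.032 ] [0.0808 0.0801 0.0805]
parkhole [[222.1316 192.1211]] [[0.5162 0.271  0.032 ]]
quad (324.89599609375, 177.92799377441406) [[ 0.621   0.0867  0.037 ]
 [ 0.6529 -0.0675  0.037 ]
 [ 0.5004 -0.0968  0.037 ]
 [ 0.4692  0.0542  0.037 ]] [ 0.5609 -0.0059  0.037 ] [0.1574 0.1552 0.1542]
wellbolts [[ 0.6121  0.0728  0.037 ]
 [ 0.6391 -0.0568  0.037 ]
 [ 0.5096 -0.0835  0.037 ]
 [ 0.4836  0.0465  0.037 ]] [ 0.5611 -0.0052  0.037 ]
hole [[322.1    178.3842]] [[0.5601 0.0016 0.03  ]]
```

```bash
cat >> h.py <<'E'
def goal(o,p,yaw_y):
    """tool-axis shift (before turning) and turn about tool x (deg) to TCP p, tool y along yaw_y (deg, mod 180), x down"""
    w,x,y,z=o["eef_rot"]; Rm=R.from_quat([x,y,z,w])
    M=Rm.as_matrix()
    a=np.degrees(np.arctan2(M[1,1],M[0,1]))
    d=(yaw_y-a+90)%180-90
    G=lambda yy: np.column_stack([[0,0,-1],[np.cos(yy),np.sin(yy),0],np.cross([0,0,-1],[np.cos(yy),np.sin(yy),0])])
    G=G(np.radians(a+d))
    rv=np.degrees((Rm.inv()*R.from_matrix(G)).as_rotvec())
    print("t",round(o["clock"],2),"tcp",o["tcp_pos"],"toolyaw",round(a,2),"q7",o["qpos"][6],"F",o["force"],"w",o["width"])
    print(" tilt x:",M[:,0]," shift(tool now)",M.T@(np.array(p)-o["tcp_pos"])," turn",rv," shift after turn",G.T@(np.array(p)-o["tcp_pos"]))
E
python3 - <<'E'
from h import *
from plant import env
goal(env.observe(),[.5143,-.2407,.2],76.4)
E
```

```text
t 0.1 tcp [ 0.2939 -0.6073  0.2477] toolyaw -64.17 q7 -0.06707626154289577 F [0.0523 0.0008 0.4631] w 0.995817688568212
 tilt x: [-0.0006  0.001  -1.    ]  shift(tool now) [ 0.0479 -0.2339 -0.3581]  turn [39.4295  0.0274  0.0635]  shift after turn [ 0.0477 -0.4081 -0.128 ]
```

Request:
move_arm(moves=[[[0,-0.025,-0.04],[0,0,0],0],[[0,-0.026,-0.04],[0,0,0],0],[[0,-0.026,-0.04],[0,0,0],0],[[0,-0.026,-0.04],[0,0,0],0],[[0,-0.026,-0.04],[0,0,0],0],[[0,-0.026,-0.04],[0,0,0],0],[[0,-0.026,-0.04],[0,0,0],0],[[0,-0.026,-0.04],[0,0,0],0]])

```text
clock: 0.9
tcp_pos: [0.4925, -0.28, 0.2483]
eef_rot: [-0.158, -0.689, -0.158, 0.689]
force: [1.5, -0.6, 0.4]
width: 0.996
```

Request:
move_arm(moves=[[[0,-0.026,-0.038],[0,0,0],0],[[0,0,0],[8,0,0],0],[[0,0,0],[8,0,0],0],[[0,0,0],[8,0,0],0],[[0,0,0],[8,0,0],0],[[0,0,0],[7.4,0,0],0],[[0,0,0],[0,0,0],0]])

```text
clock: 1.6
tcp_pos: [0.5147, -0.2417, 0.248]
eef_rot: [0.084, -0.702, 0.084, 0.702]
force: [-0.7, -0.6, -0.8]
width: 0.998
```

```bash
cat > look.py <<'E'
import sys
from h import *
from plant import env,read_camera,calibration
c=calibration("wrist"); im=read_camera("wrist")[:,:,::-1]
cv2.imwrite(f"pics/{sys.argv[1]}.png",im)
np.savez(f"pics/{sys.argv[1]}.npz",K=c["K"],world_from_camera=c["world_from_camera"])
E
python3 look.py w1
python3 - <<'E'
from h import *
from plant import env
goal(env.observe(),[.5143,-.2407,.2],76.4)
c=dict(np.load("pics/w1.npz")); print(c["world_from_camera"]); print(proj(c,[[.5143,-.2407,.083]]))
E
```

```text
t 1.65 tcp [ 0.5147 -0.2417  0.2481] toolyaw -103.41 q7 -1.4835221225925215 F [-0.1638  0.3797 -0.471 ] w 0.9937449314896432
 tilt x: [-0.0005  0.0001 -1.    ]  shift(tool now) [ 0.0481 -0.0009  0.0006]  turn [0.1933 0.0267 0.0001]  shift after turn [ 0.0481 -0.0009  0.0006]
[[-0.2367 -0.9364 -0.2591  0.5795]
 [-0.9716  0.2278  0.0642 -0.2583]
 [-0.0011  0.267  -0.9637  0.374 ]
 [ 0.      0.      0.      1.    ]]
[[317.0164 183.2954]]
```

View pics/w1.png

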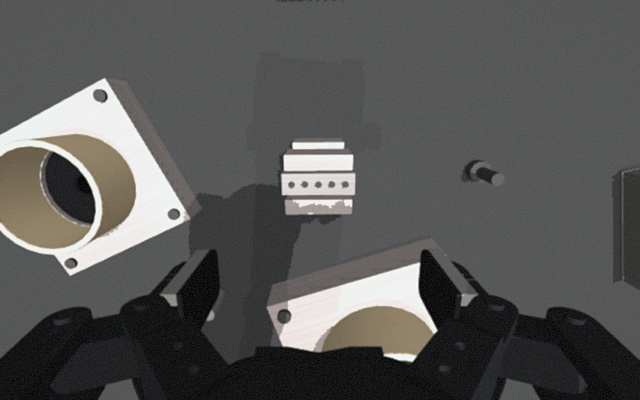

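The wrist view shows the pin's dots from (292,184) to (346,184), with the middle one at about (318.5,184). My prediction was (317,183.3). I'll refine the dots and descend.

Run:
```python
from h import *
from plant import env
c=dict(np.load("pics/w1.npz"));g=cv2.imread("pics/w1.png",0)
s=g[176:193,283:355]; m=(s<140).astype(np.uint8)
n,l,st,ce=cv2.connectedComponentsWithStats(m)
D=np.array([ce[i] for i in range(1,n) if 6<st[i,4]<60 and st[i,2]<12 and 3<ce[i][1]<14]); D=D[D[:,0].argsort()]+[283,176]
P=rayz(c,D,.083); print(D,P,P.mean(0)); d=P[-1]-P[0]; a=np.degrees(np.arctan2(d[1],d[0]));print(a,np.linalg.norm(d))
goal(env.observe(),[*P.mean(0)[:2],.07],a)
```

```text
[[291.     184.5   ]
 [304.5    184.    ]
 [317.7857 184.5   ]
 [331.3214 184.    ]
 [344.6786 184.    ]] [[ 0.5187 -0.2179  0.083 ]
 [ 0.5163 -0.2297  0.083 ]
 [ 0.5131 -0.2411  0.083 ]
 [ 0.5107 -0.2529  0.083 ]
 [ 0.5078 -0.2645  0.083 ]] [ 0.5133 -0.2412  0.083 ]
-103.12960838082289 0.04787396823838639
t 1.65 tcp [ 0.5147 -0.2417  0.2481] toolyaw -103.41 q7 -1.4835221225925215 F [-0.1638  0.3797 -0.471 ] w 0.9937449314896432
 tilt x: [-0.0005  0.0001 -1.    ]  shift(tool now) [ 0.1781 -0.0001  0.0014]  turn [-0.2771  0.0267  0.0002]  shift after turn [ 0.1781 -0.0001  0.0015]
```

Request:
move_arm(moves=[[[0.04,0,0.001],[-0.1,0,0],0],[[0.04,0,0],[0,0,0],0],[[0.04,0,0],[0,0,0],0],[[0.025,0,0],[0,0,0],0],[[0.02,0,0],[0,0,0],0],[[0.015,0,0],[0,0,0],0],[[0,0,0],[0,0,0],0]], force=40)

```text
clock: 2.35
tcp_pos: [0.5129, -0.2412, 0.0666]
eef_rot: [0.082, -0.701, 0.082, 0.703]
force: [-0.2, 0.8, 0.1]
width: 1.003
```

```bash
python3 look.py w2; python3 -c "
from h import *
from plant import env
goal(env.observe(),[.5138,-.241,.07],76.75)"
```

```text
t 2.4 tcp [ 0.5135 -0.2415  0.0679] toolyaw -103.38 q7 -1.4923313343818547 F [ 0.609  -0.3377  1.1688] w 1.0004444968549553
 tilt x: [-0.0012  0.0006 -1.    ]  shift(tool now) [-0.0021 -0.0006 -0.0001]  turn [-0.1256  0.0734  0.0161]  shift after turn [-0.0021 -0.0006 -0.0001]
```

View pics/w2.png

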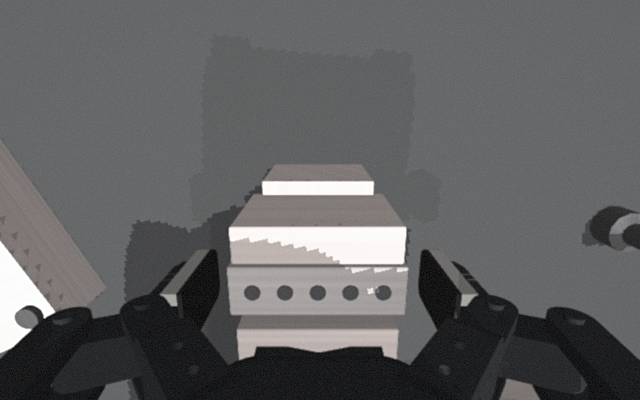

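The fingers straddle the head's ends, with the head spanning (228–408, 290) and the pads at about 217 and 420. Closing.

Request:
move_arm(moves=[[[0,0,0],[0,0,0],60],[[0,0,0],[0,0,0],120],[[0,0,0],[0,0,0],180],[[0,0,0],[0,0,0],255],[[0,0,0],[0,0,0],255],[[0,0,0],[0,0,0],255]], force=50)

```text
clock: 3.0
tcp_pos: [0.5146, -0.2419, 0.0697]
eef_rot: [-0.083, 0.703, -0.083, -0.701]
force: [-0.8, 0.3, 6.7]
width: 0.762
```

Request:
move_arm(moves=[[[0,0,0],[0,0,0],255],[[-0.01,0,0],[0,0,0],255],[[-0.02,0,0],[0,0,0],255]])

```text
clock: 3.3
tcp_pos: [0.5132, -0.2414, 0.0986]
eef_rot: [0.083, -0.702, 0.083, 0.703]
force: [-0.3, -0.2, -0.7]
width: 0.76
```

```bash
python3 look.py w3; python3 -c "
from h import *
from plant import env
goal(env.observe(),[.5138,-.241,.21],76.75)"
```

```text
t 3.35 tcp [ 0.5149 -0.2421  0.1023] toolyaw -103.48 q7 -1.4913507854574186 F [ 1.2057 -2.2808  2.0067] w 0.76327799479258
 tilt x: [ 0.0028 -0.001  -1.    ]  shift(tool now) [-0.1077 -0.0008  0.001 ]  turn [-0.2255 -0.1711 -0.0155]  shift after turn [-0.1077 -0.0008  0.0013]
```

View pics/w3.png

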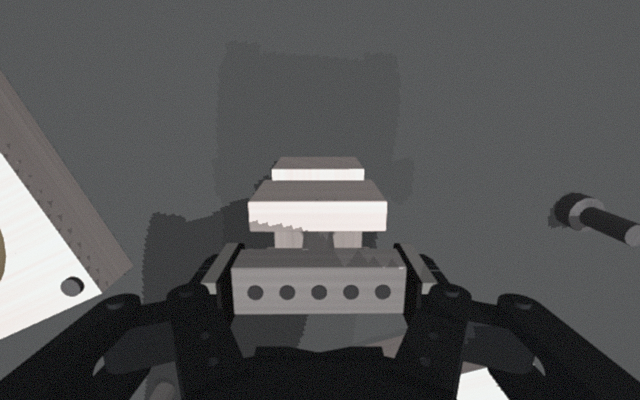

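The pin is held at width 0.76, about 65 mm, and is rising out of the rack. I'll lift it well clear and carry it over.

Request:
move_arm(moves=[[[-0.03,0,0],[0,0,0],255],[[-0.04,0,0],[0,0,0],255],[[-0.04,0,0],[0,0,0],255],[[-0.02,0,0],[0,0,0],255],[[0,0,0],[0,0,0],255]])

```text
clock: 3.85
tcp_pos: [0.5152, -0.2422, 0.2325]
eef_rot: [-0.082, 0.704, -0.083, -0.7]
force: [0.6, 0.3, -1.8]
width: 0.764
```

```bash
python3 look.py w4; python3 -c "
from h import *
from plant import env
goal(env.observe(),[.5165,.2715,.22],76.75)"
```

```text
t 3.9 tcp [ 0.5144 -0.2419  0.2303] toolyaw -103.47 q7 -1.4846038758808007 F [-0.3333  0.2227 -1.9568] w 0.7625125444694356
 tilt x: [ 0.0033 -0.0011 -1.    ]  shift(tool now) [ 0.0098 -0.4997  0.1175]  turn [-0.2181 -0.2006 -0.0178]  shift after turn [ 0.0103 -0.5002  0.1156]
```

View pics/w4.png

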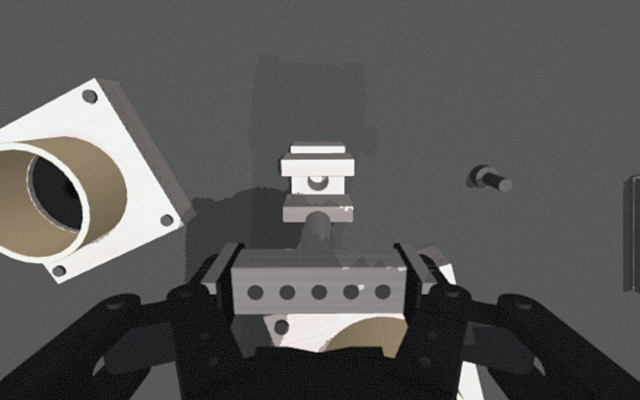

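The pin is out of the rack: the empty hole shows at (318,183) and the shank hangs straight. Carrying it to the park.

Request:
move_arm(moves=[[[0,-0.03,0.007],[0,0,0],255],[[0,-0.04,0.01],[0,0,0],255],[[0,-0.045,0.01],[0,0,0],255],[[0,-0.045,0.01],[0,0,0],255],[[0,-0.045,0.01],[0,0,0],255],[[0,-0.045,0.01],[0,0,0],255],[[0,-0.045,0.01],[0,0,0],255],[[0,-0.045,0.01],[0,0,0],255]])

```text
clock: 4.7
tcp_pos: [0.5173, 0.1086, 0.2275]
eef_rot: [0.083, -0.702, 0.083, 0.703]
force: [1.9, 0.2, -1.8]
width: 0.758
```

Request:
move_arm(moves=[[[0,-0.045,0.01],[0,0,0],255],[[0,-0.045,0.01],[0,0,0],255],[[0,-0.04,0.01],[0,0,0],255],[[0,-0.03,0.008],[0,0,0],255],[[0,0,0],[0,0,0],255],[[0,0,0],[0,0,0],255]])

```text
clock: 5.3
tcp_pos: [0.5177, 0.2715, 0.2271]
eef_rot: [0.082, -0.702, 0.083, 0.703]
force: [-0.1, -1.4, -2.1]
width: 0.763
```

```bash
python3 look.py w5
python3 - <<'E'
from h import *
from plant import env
goal(env.observe(),[.5165,.2715,.22],76.75)
c=dict(np.load("pics/w5.npz")); print(proj(c,[[.5165,.2715,.032]]), c["world_from_camera"][:3,3])
E
```

```text
t 5.35 tcp [0.5182 0.2705 0.2273] toolyaw -103.48 q7 -2.4958408157503804 F [-0.5947 -0.495  -1.9642] w 0.7587127630499317
 tilt x: [-0.0014 -0.0011 -1.    ]  shift(tool now) [ 0.0073 -0.0006  0.0018]  turn [-0.2302  0.0647 -0.0808]  shift after turn [ 0.0073 -0.0006  0.0018]
[[318.2014 176.7684]] [0.5829 0.2554 0.353 ]
```

View pics/w5.png

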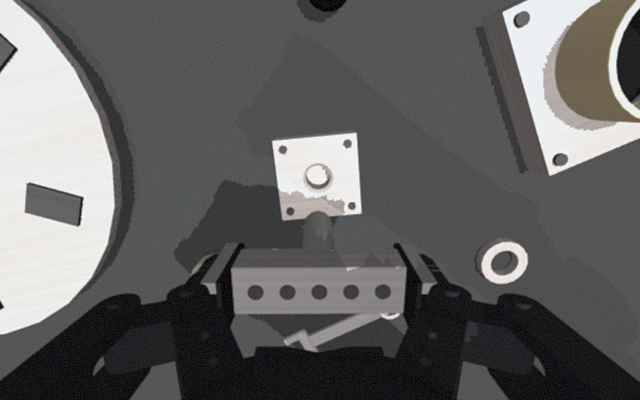

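Run:
```python
from h import *
c=dict(np.load("pics/w5.npz")); 
print("pin mid dot",rayz(c,[[319,292.5]],.2273+.0145),"hole",rayz(c,[[318,176.5]],.032))
g=cv2.imread("pics/w5.png",0)
m=((g>150)*255).astype(np.uint8); s=np.zeros_like(m); s[125:225,265:370]=m[125:225,265:370]
cs,_=cv2.findContours(s,cv2.RETR_EXTERNAL,cv2.CHAIN_APPROX_NONE)
for cn in cs:
    if cv2.contourArea(cn)>500: print(rayz(c,cv2.boxPoints(cv2.minAreaRect(cn)),.032).mean(0))
b=[(283,150),(347,144),(352,206),(290,211)]
print(rayz(c,b,.032).mean(0))
```

```text
pin mid dot [[0.5168 0.2709 0.2418]] hole [[0.5168 0.2716 0.032 ]]
[0.5156 0.2723 0.032 ]
[0.5148 0.2721 0.032 ]
```

Request:
move_arm(moves=[[[0.03,-0.001,0.001],[0,0,0],255],[[0.04,0,0],[0,0,0],255],[[0.035,0,0],[0,0,0],255],[[0.015,0,0],[0,0,0],255],[[0.01,0,0],[0,0,0],255],[[0.01,0,0],[0,0,0],255],[[0,0,0],[0,0,0],255]])

```text
clock: 6.05
tcp_pos: [0.5179, 0.2724, 0.0882]
eef_rot: [0.083, -0.702, 0.083, 0.702]
force: [0.0, 0.5, -2.3]
width: 0.763
```

```bash
python3 look.py w6
python3 - <<'E'
from h import *
from plant import env
goal(env.observe(),[.5165,.2715,.0705],76.75)
E
```

```text
t 6.1 tcp [0.5181 0.2727 0.0888] toolyaw -103.48 q7 -2.5633878746445253 F [ 0.4935 -0.0195 -1.1041] w 0.7642777189102758
 tilt x: [ 0.0005  0.0003 -1.    ]  shift(tool now) [0.0183 0.0015 0.0013]  turn [-0.2342 -0.0232  0.0215]  shift after turn [0.0183 0.0015 0.0013]
```

View pics/w6.png

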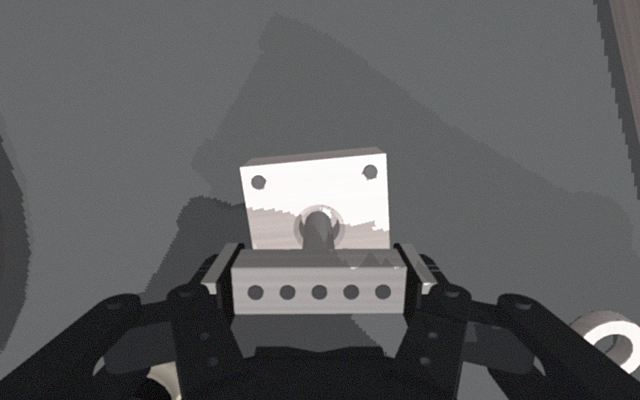

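The shank is inside the chamfer at (318,228), with no contact force. I'll lower it to the hole's floor gently.

Request:
move_arm(moves=[[[0.008,0,0],[0,0,0],255],[[0.006,0,0],[0,0,0],255],[[0.002,0,0],[0,0,0],255],[[0,0,0],[0,0,0],255]])

```text
clock: 6.5
tcp_pos: [0.5177, 0.2726, 0.0722]
eef_rot: [0.083, -0.702, 0.083, 0.702]
force: [-0.3, -0.4, -1.3]
width: 0.76
```

Request:
move_arm(moves=[[[0.001,0,0],[0,0,0],255],[[0.001,0,0],[0,0,0],255],[[0,0,0],[0,0,0],255]])

```text
clock: 6.8
tcp_pos: [0.5183, 0.2727, 0.0716]
eef_rot: [-0.083, 0.703, -0.083, -0.702]
force: [-4.6, -4.0, 18.1]
width: 0.765
```

Request:
move_arm(moves=[[[-0.001,0,0],[0,0,0],255],[[0,0,0],[0,0,0],150],[[0,0,0],[0,0,0],60],[[0,0,0],[0,0,0],0],[[0,0,0],[0,0,0],0],[[0,0,0],[0,0,0],0],[[0,0,0],[0,0,0],0],[[0,0,0],[0,0,0],0]])

```text
clock: 7.6
tcp_pos: [0.5177, 0.2727, 0.0713]
eef_rot: [0.083, -0.702, 0.083, 0.702]
force: [0.1, 0.7, -0.0]
width: 1.004
```

Request:
move_arm(moves=[[[-0.005,0,0],[0,0,0],0],[[-0.03,0,0],[0,0,0],0],[[-0.04,0,0],[0,0,0],0],[[-0.04,0,0],[0,0,0],0],[[-0.02,0,0],[0,0,0],0],[[0,0,0],[0,0,0],0]])

```text
clock: 8.2
tcp_pos: [0.519, 0.2734, 0.2101]
eef_rot: [-0.084, 0.704, -0.082, -0.701]
force: [0.1, -0.1, -0.5]
width: 0.998
```

```bash
python3 look.py w7
python3 - <<'E'
from h import *
from plant import env
goal(env.observe(),[.5165,.2715,.0705],76.75-90)
E
```

```text
t 8.25 tcp [0.5183 0.2729 0.2081] toolyaw -103.48 q7 -2.5085137159727373 F [ 0.0326 -0.3266 -0.3253] w 0.9988318195170516
 tilt x: [ 0.0026  0.0013 -1.    ]  shift(tool now) [0.1376 0.0021 0.0018]  turn [89.7683 -0.0161  0.1862]  shift after turn [ 0.1376  0.0015 -0.0018]
```

View pics/w7.png

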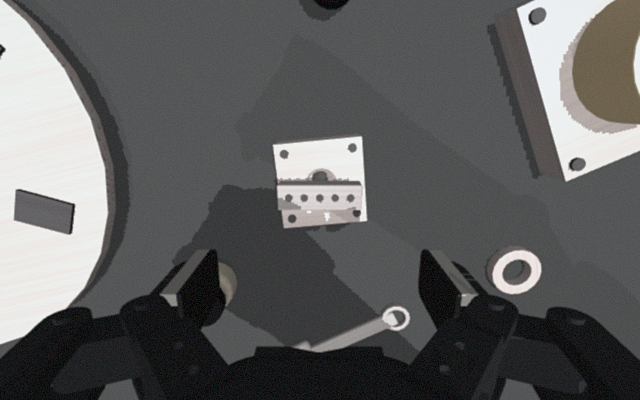

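The pin stands in the park, released. Its dots run from (290,198) to (350,198). Next I'll measure it and turn the tool by -90°, away from the joint 7 limit.

```bash
cat > dots.py <<'E'
import sys
from h import *
def dots(name,u0,u1,v0,v1,z,th=110):
    c=dict(np.load(f"pics/{name}.npz"));g=cv2.imread(f"pics/{name}.png",0)
    m=(g[v0:v1,u0:u1]<th).astype(np.uint8)
    n,l,st,ce=cv2.connectedComponentsWithStats(m)
    D=np.array([ce[i] for i in range(1,n) if 6<st[i,4]<150 and st[i,2]<16 and st[i,3]<16])+[u0,v0]; D=D[D[:,0].argsort()]
    P=rayz(c,D,z); d=P[-1]-P[0]; print(D); print(P,P.mean(0),"yaw",np.degrees(np.arctan2(d[1],d[0]))%180,"span",np.linalg.norm(d))
E
python3 -c "
from dots import *
dots('w7',282,358,190,207,.085)"
```

```text
[[288.2647 197.9118]
 [303.8462 197.5769]
 [319.2593 197.5926]
 [334.5385 197.4615]
 [350.2143 197.5   ]]
[[0.5221 0.2969 0.085 ]
 [0.5196 0.285  0.085 ]
 [0.5168 0.2733 0.085 ]
 [0.5142 0.2618 0.085 ]
 [0.5113 0.2499 0.085 ]] [0.5168 0.2734 0.085 ] yaw 77.00083187485643 span 0.04819125830903914
```

Request:
move_arm(moves=[[[0,0,0],[-8,0,0],0],[[0,0,0],[-8,0,0],0],[[0,0,0],[-8,0,0],0],[[0,0,0],[-8,0,0],0],[[0,0,0],[-8,0,0],0],[[0,0,0],[-8,0,0],0],[[0,0,0],[-8,0,0],0],[[0,0,0],[-8,0,0],0]])

```text
clock: 9.05
tcp_pos: [0.5173, 0.2724, 0.2053]
eef_rot: [-0.304, -0.638, -0.304, 0.639]
force: [-0.4, 0.1, -1.2]
width: 1.0
```

Request:
move_arm(moves=[[[0,0,0],[-8,0,0],60],[[0,0,0],[-8,0,0],100],[[0,0,0],[-8,0,0],100],[[0,0,0],[-2,0,0],100],[[0,0,0],[0,0,0],100],[[0,0,0],[0,0,0],100]])

```text
clock: 9.65
tcp_pos: [0.5175, 0.2724, 0.2057]
eef_rot: [-0.437, -0.555, -0.438, 0.556]
force: [-0.6, 0.1, -0.9]
width: 0.61
```

```bash
python3 look.py w8
python3 - <<'E'
from h import *
from plant import env
goal(env.observe(),[.5165,.2715,.0705],76.75-90)
E
```

```text
t 9.7 tcp [0.5175 0.2725 0.2058] toolyaw -13.56 q7 -1.0530175772431818 F [ 0.1123 -0.0697  0.6335] w 0.6029294474796979
 tilt x: [-0.0007 -0.0003 -1.    ]  shift(tool now) [ 0.1354 -0.0007  0.0011]  turn [-0.3061  0.0238  0.0378]  shift after turn [ 0.1353 -0.0008  0.0012]
```

View pics/w8.png

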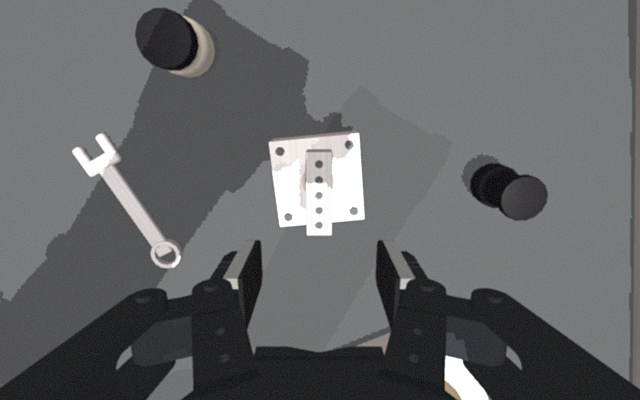

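The tool is turned. The pin's dots are at (319,163–225), standing between the jaws' lines. Descending to grip across the middle of the head.

Request:
move_arm(moves=[[[0.03,0,0],[0,0,0],100],[[0.035,0,0],[0,0,0],100],[[0.03,0,0],[0,0,0],110],[[0.02,0,0],[0,0,0],120],[[0.012,0,0],[0,0,0],130],[[0,0,0],[0,0,0],130],[[0,0,0],[0,0,0],130]])

```text
clock: 10.4
tcp_pos: [0.518, 0.273, 0.08]
eef_rot: [0.438, 0.555, 0.438, -0.555]
force: [-0.5, 0.2, 0.2]
width: 0.488
```

```bash
python3 look.py w9
python3 - <<'E'
from h import *
from plant import env
goal(env.observe(),[.517,.273,.078],77-90)
E
```

```text
t 10.45 tcp [0.5182 0.273  0.0804] toolyaw -13.49 q7 -1.1567557979043546 F [-0.5231  0.2931  0.25  ] w 0.48946653911673255
 tilt x: [ 0.0012  0.0007 -1.    ]  shift(tool now) [ 0.0024 -0.0012  0.0003]  turn [-0.487  -0.0528 -0.0564]  shift after turn [ 0.0024 -0.0012  0.0003]
```

View pics/w9.png

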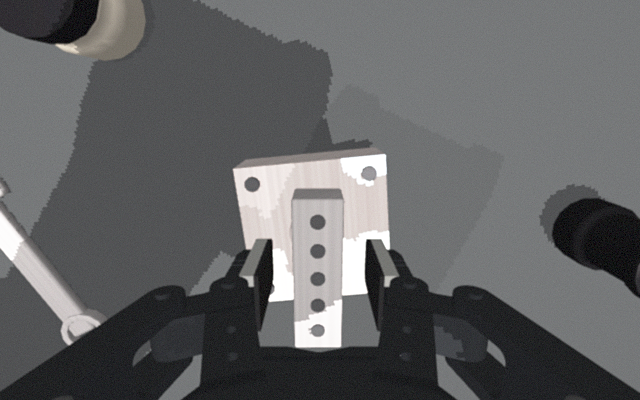

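Run:
```python
from h import *
c=dict(np.load("pics/w9.npz"))
print(proj(c,[[.5182,.273,.0852]]), rayz(c,[[318,279]],.0852), rayz(c,[[318,222],[318,330]],.0852))
```

```text
[[320.169 277.583]] [[0.5172 0.2726 0.0852]] [[0.5229 0.2961 0.0852]
 [0.5117 0.2495 0.0852]]
```

Request:
move_arm(moves=[[[0,-0.001,0],[-0.4,0,0],150],[[0,0,0],[0,0,0],190],[[0,0,0],[0,0,0],255],[[0,0,0],[0,0,0],255],[[0,0,0],[0,0,0],255],[[0,0,0],[0,0,0],255]], force=50)

```text
clock: 11.05
tcp_pos: [0.5173, 0.2731, 0.0803]
eef_rot: [0.44, 0.554, 0.44, -0.553]
force: [-0.9, -0.6, 6.4]
width: 0.22
```

Request:
move_arm(moves=[[[-0.01,0,0],[0,0,0],255],[[-0.025,0,0],[0,0,0],255],[[-0.04,0,0],[0,0,0],255],[[-0.04,0,0],[0,0,0],255],[[-0.02,0,0],[0,0,0],255],[[0,0,0],[0,0,0],255]])

```text
clock: 11.65
tcp_pos: [0.5179, 0.2737, 0.2183]
eef_rot: [0.44, 0.556, 0.439, -0.552]
force: [-0.2, 0.7, -1.5]
width: 0.22
```

```bash
python3 look.py w10
python3 - <<'E'
from h import *
from plant import env
goal(env.observe(),[.5605,.0016,.21],77-90)
E
```

```text
t 11.7 tcp [0.5173 0.273  0.2162] toolyaw -13.09 q7 -1.0419746254256461 F [-0.8905  1.1368 -1.279 ] w 0.22142533639634518
 tilt x: [ 0.0027  0.001  -1.    ]  shift(tool now) [0.006  0.1036 0.2546]  turn [-0.0876 -0.0889 -0.1411]  shift after turn [0.0062 0.1032 0.2548]
```

View pics/w10.png

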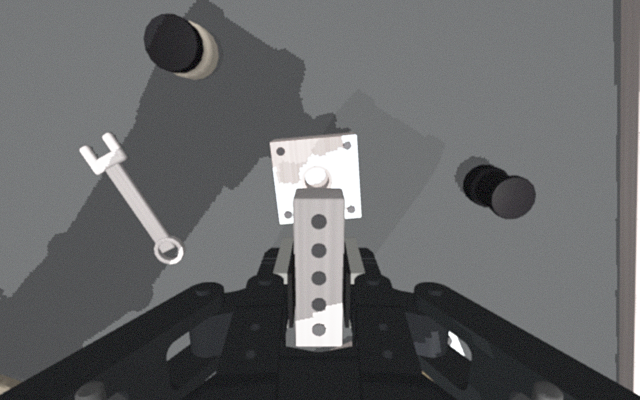

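The pin is held across its middle (width 0.22) and lifted off the park; the empty hole is visible at (316,177). Moving to the well.

Request:
move_arm(moves=[[[0,0.012,0.03],[0,0,0],255],[[0,0.018,0.044],[0,0,0],255],[[0,0.018,0.045],[0,0,0],255],[[0,0.018,0.045],[0,0,0],255],[[0,0.018,0.044],[0,0,0],255],[[0,0.012,0.03],[0,0,0],255],[[0,0.007,0.016],[0,0,0],255],[[0,0,0],[0,0,0],255]])

```text
clock: 12.5
tcp_pos: [0.5592, -0.0012, 0.2131]
eef_rot: [-0.438, -0.554, -0.439, 0.555]
force: [-1.1, 0.1, -1.4]
width: 0.217
```

```bash
python3 -c "
from plant import env
env"; python3 look.py w11
python3 - <<'E'
from h import *
from plant import env
goal(env.observe(),[.5605,.0016,.21],77-90)
c=dict(np.load("pics/w11.npz")); print(proj(c,[[.5601,.0016,.03],[.561,-.0055,.03],[.561,-.0055,.095]]))
im=cv2.imread("pics/w11.png"); cr=im[90:250,220:420]
cv2.imwrite("pics/w11b.png",cv2.convertScaleAbs(cv2.resize(cr,(750,600),interpolation=cv2.INTER_CUBIC),alpha=2.2))
E
```

```text
t 12.55 tcp [0.5591 0.0009 0.2133] toolyaw -13.2 q7 -0.5154149318467526 F [ 0.1404  0.9538 -1.4457] w 0.22374319577543716
 tilt x: [-0.0019 -0.     -1.    ]  shift(tool now) [ 0.0033  0.0012 -0.001 ]  turn [-0.2036  0.0246  0.1042]  shift after turn [ 0.0033  0.0012 -0.001 ]
[[319.721  175.2841]
 [322.3699 182.2454]
 [323.1259 201.339 ]]
```

View pics/w11.png

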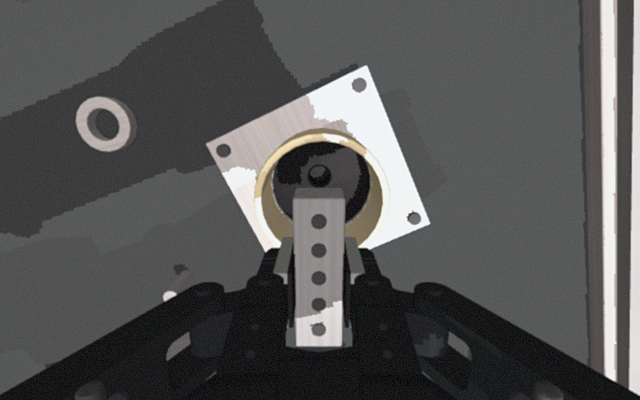

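View pics/w11b.png

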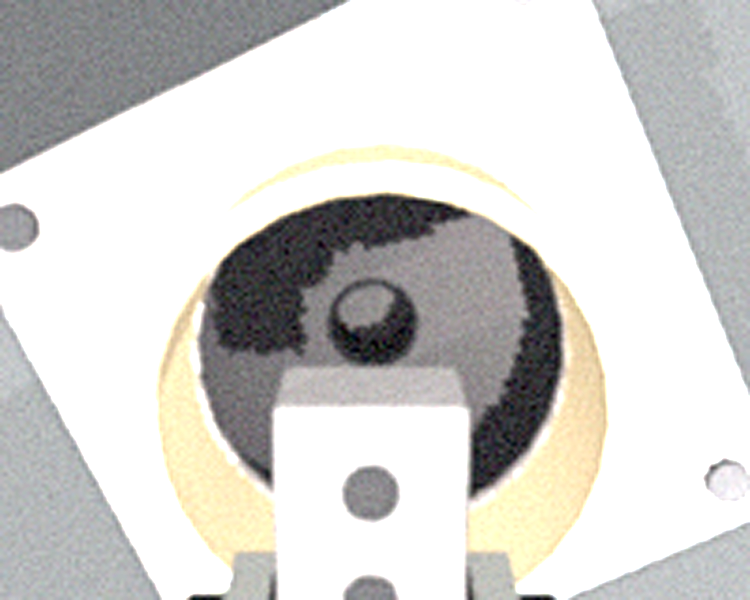

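The hole is clearly visible in the well floor at (319,176), against a prediction of (319.7,175.3). Next I'll work out the pin axis relative to the hole.

Run:
```python
from h import *
from plant import env
c=dict(np.load("pics/w11.npz"))
h=rayz(c,[[319.2,175.6]],.030); p=rayz(c,[[318.5,278.5]],.2133+.0047)
print(h,p)
goal(env.observe(),[*(np.array([.5591,.0009])+(h-p)[0,:2]),.21],-13.2)
```

```text
[[0.5596 0.0014 0.03  ]] [[ 0.5586 -0.0016  0.218 ]]
t 12.55 tcp [0.5591 0.0009 0.2133] toolyaw -13.2 q7 -0.5154149318467526 F [ 0.1404  0.9538 -1.4457] w 0.22374319577543716
 tilt x: [-0.0019 -0.     -1.    ]  shift(tool now) [ 0.0033  0.0003 -0.0032]  turn [-0.0036  0.0247  0.1041]  shift after turn [ 0.0033  0.0002 -0.0032]
```

Request:
move_arm(moves=[[[0,0,0],[0,0,0],255],[[0,0,0],[0,0,0],255]])

```text
clock: 12.75
tcp_pos: [0.5593, 0.0033, 0.214]
eef_rot: [-0.44, -0.553, -0.441, 0.553]
force: [-0.0, -0.3, -0.9]
width: 0.224
```

```bash
for n in a b c; do python3 look.py v$n
python3 - <<'E'
from h import *
from plant import env
o=env.observe()
c=dict(np.load("pics/v$n.npz")); g=cv2.imread("pics/v$n.png",0)
s=g[268:289,306:332]; m=(s<95).astype(np.uint8)
N,l,st,ce=cv2.connectedComponentsWithStats(m); i=1+np.argmax(st[1:,4]); d=ce[i]+[306,268]
h=rayz(c,[[319.2,175.6]],.030); p=rayz(c,[d],o["tcp_pos"][2]+.0047)
print(o["tcp_pos"],d,h,p,h-p)
E
done
```

```text
[0.5594 0.0032 0.2141] [318.3885 277.7134] [[0.5599 0.006  0.03  ]] [[0.5587 0.0032 0.2188]] [[ 0.0011  0.0027 -0.1888]]
[0.5595 0.0031 0.2142] [318.4167 277.8333] [[0.56   0.0059 0.03  ]] [[0.5588 0.0031 0.2189]] [[ 0.0012  0.0027 -0.1889]]
[0.5596 0.0029 0.2143] [318.4177 277.7468] [[0.5601 0.0057 0.03  ]] [[0.5589 0.003  0.219 ]] [[ 0.0012  0.0027 -0.189 ]]
```

Run:
```python
from h import *
im=cv2.imread("pics/vc.png"); cr=im[150:200,290:350]
cv2.imwrite("pics/vcb.png",cv2.convertScaleAbs(cv2.resize(cr,(720,600),interpolation=cv2.INTER_CUBIC),alpha=2.5))
c=dict(np.load("pics/vc.npz")); print(proj(c,[[.5601,.0016,.03]]))
```

```text
[[320.1722 179.7214]]
```

View pics/vcb.png

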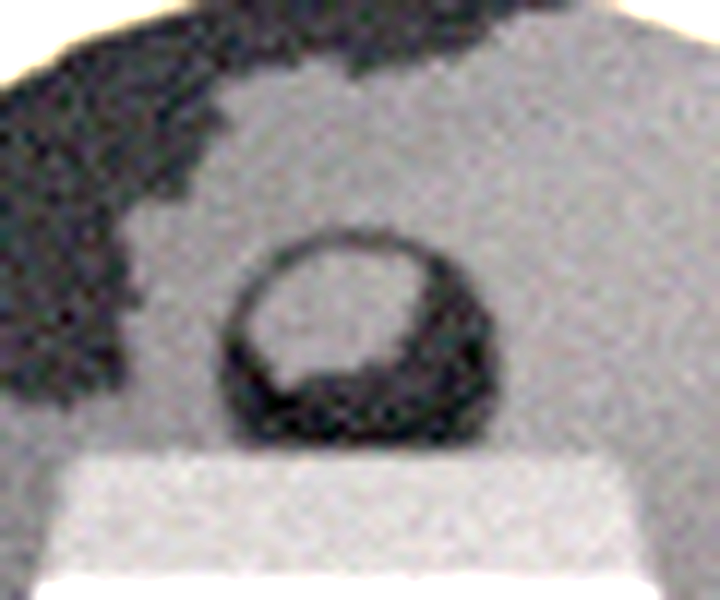

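The hole is at about (319.7,179.7), which gives (0.560, 0.0016). The pin axis is at (0.559, 0.003). Correcting and lowering into the drum to just above the floor.

Request:
move_arm(moves=[[[0.01,0.0015,0.001],[0,0,0],255],[[0.02,0,0],[0,0,0],255],[[0.02,0,0],[0,0,0],255],[[0.02,0,0],[0,0,0],255],[[0.02,0,0],[0,0,0],255],[[0.01,0,0],[0,0,0],255],[[0,0,0],[0,0,0],255],[[0,0,0],[0,0,0],255]])

```text
clock: 13.7
tcp_pos: [0.5611, 0.001, 0.1147]
eef_rot: [0.44, 0.554, 0.44, -0.554]
force: [0.2, 0.8, -1.1]
width: 0.227
```

```bash
python3 look.py w12
python3 - <<'E'
from h import *
from plant import env
goal(env.observe(),[.5605,.0016,.108],77-90)
E
```

```text
t 13.75 tcp [0.5614 0.001  0.1151] toolyaw -13.07 q7 -0.5909799115425044 F [-0.0336  0.3691 -0.4744] w 0.22151211295125134
 tilt x: [ 0.001   0.0002 -1.    ]  shift(tool now) [ 0.0071 -0.001  -0.0004]  turn [-0.0707 -0.0223 -0.053 ]  shift after turn [ 0.0071 -0.001  -0.0004]
```

View pics/w12.png

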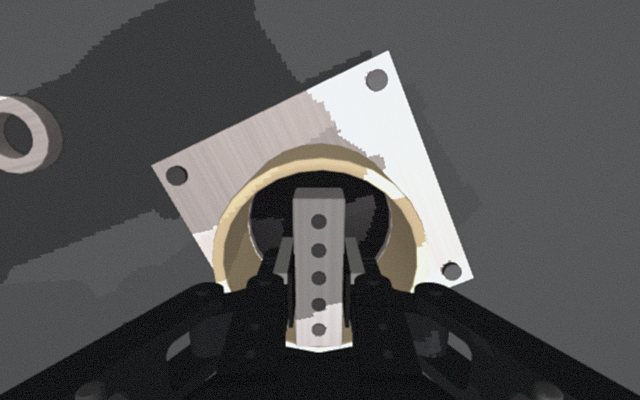

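The pin is inside the drum with the fingers clear of the rim. The foot is at about 42 mm. I'll lower in small steps and watch the force.

Request:
move_arm(moves=[[[0.006,-0.0006,-0.0004],[0,0,0],255],[[0.003,0,0],[0,0,0],255],[[0.001,0,0],[0,0,0],255],[[0,0,0],[0,0,0],255]])

```text
clock: 14.15
tcp_pos: [0.5603, 0.0013, 0.1043]
eef_rot: [-0.44, -0.554, -0.44, 0.554]
force: [-0.2, -0.2, -1.6]
width: 0.221
```

Request:
move_arm(moves=[[[0.001,0,0],[0,0,0],255],[[0.001,0,0],[0,0,0],255],[[0,0,0],[0,0,0],255]])

```text
clock: 14.45
tcp_pos: [0.5604, 0.0014, 0.1023]
eef_rot: [-0.44, -0.554, -0.44, 0.554]
force: [0.0, -0.3, -1.1]
width: 0.225
```

Request:
move_arm(moves=[[[0.001,0,0],[0,0,0],255],[[0.001,0,0],[0,0,0],255],[[0,0,0],[0,0,0],255]])

```text
clock: 14.75
tcp_pos: [0.5603, 0.0013, 0.1002]
eef_rot: [-0.44, -0.554, -0.44, 0.554]
force: [-0.2, 0.4, -1.6]
width: 0.221
```

Request:
move_arm(moves=[[[0.001,0,0],[0,0,0],255],[[0.001,0,0],[0,0,0],255],[[0,0,0],[0,0,0],255]])

```text
clock: 15.05
tcp_pos: [0.5603, 0.0014, 0.0982]
eef_rot: [-0.44, -0.554, -0.44, 0.554]
force: [-0.1, 0.4, -1.1]
width: 0.221
```

The foot is 5 mm below floor level with no contact, so it is already in the hole and no sweep is needed. Continuing down.

Request:
move_arm(moves=[[[0.002,0,0],[0,0,0],255],[[0.003,0,0],[0,0,0],255],[[0.003,0,0],[0,0,0],255],[[0.002,0,0],[0,0,0],255],[[0,0,0],[0,0,0],255]])

```text
clock: 15.55
tcp_pos: [0.5602, 0.0014, 0.0879]
eef_rot: [-0.44, -0.553, -0.44, 0.554]
force: [1.0, -0.8, -1.1]
width: 0.225
```

Request:
move_arm(moves=[[[0.002,0,0],[0,0,0],255],[[0.002,0,0],[0,0,0],255],[[0.002,0,0],[0,0,0],255],[[0.001,0,0],[0,0,0],255],[[0,0,0],[0,0,0],255]])

```text
clock: 16.05
tcp_pos: [0.5603, 0.0013, 0.0811]
eef_rot: [-0.44, -0.554, -0.44, 0.554]
force: [-1.3, 0.4, -1.0]
width: 0.22
```

Request:
move_arm(moves=[[[0.001,0,0],[0,0,0],255],[[0.0005,0,0],[0,0,0],255],[[0,0,0],[0,0,0],255]])

```text
clock: 16.35
tcp_pos: [0.5604, 0.0014, 0.0798]
eef_rot: [0.44, 0.554, 0.44, -0.554]
force: [0.1, -0.7, -0.9]
width: 0.223
```

Request:
move_arm(moves=[[[0.0005,0,0],[0,0,0],255],[[0.0005,0,0],[0,0,0],255],[[0,0,0],[0,0,0],255]])

```text
clock: 16.65
tcp_pos: [0.5606, 0.0014, 0.0793]
eef_rot: [0.44, 0.554, 0.44, -0.554]
force: [-3.2, -0.0, 6.9]
width: 0.222
```

It reached the bottom at TCP z = 0.0793, so the foot is at 6 mm as expected. Releasing, opened to about 28 mm only.

Request:
move_arm(moves=[[[0,0,0],[0,0,0],190],[[0,0,0],[0,0,0],175],[[0,0,0],[0,0,0],170],[[0,0,0],[0,0,0],170],[[0,0,0],[0,0,0],170],[[0,0,0],[0,0,0],170]])

```text
clock: 17.25
tcp_pos: [0.5604, 0.0014, 0.0788]
eef_rot: [0.44, 0.554, 0.44, -0.554]
force: [-0.4, -0.9, 0.6]
width: 0.332
```

```bash
python3 look.py w13
python3 - <<'E'
from h import *
from plant import env
goal(env.observe(),[.5605,.0016,.108],77-90)
E
```

```text
t 17.3 tcp [0.5604 0.0014 0.0788] toolyaw -13.08 q7 -0.6238558416156367 F [ 0.4663 -0.1066  0.1975] w 0.33208970375847396
 tilt x: [-0.      0.0001 -1.    ]  shift(tool now) [-0.0292  0.0001 -0.0003]  turn [-0.0766 -0.0042  0.0016]  shift after turn [-0.0292  0.0001 -0.0003]
```

View pics/w13.png

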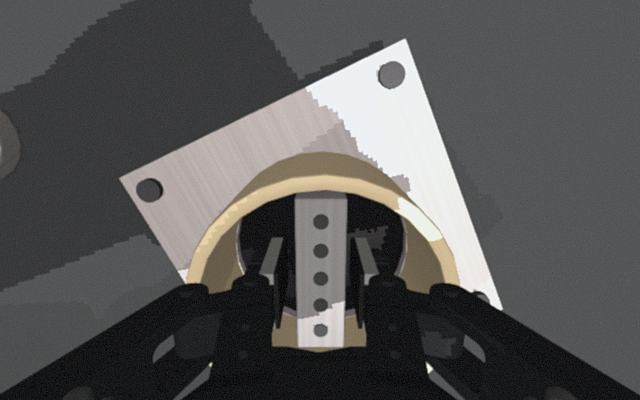

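The pads at (272,285) and (365,285) are clear of the head on both sides and inside the drum. Retreating straight up.

Request:
move_arm(moves=[[[-0.005,0,0],[0,0,0],170],[[-0.015,0,0],[0,0,0],170],[[-0.03,0,0],[0,0,0],170],[[-0.04,0,0],[0,0,0],170],[[-0.04,0,0],[0,0,0],170],[[-0.02,0,0],[0,0,0],170],[[0,0,0],[0,0,0],170],[[0,0,0],[0,0,0],170]])

```text
clock: 18.1
tcp_pos: [0.5604, 0.0013, 0.2298]
eef_rot: [0.44, 0.554, 0.439, -0.553]
force: [0.0, 0.4, -0.7]
width: 0.327
```

```bash
python3 look.py w14
python3 - <<'E'
from h import *
from plant import env,read_camera,calibration
cv2.imwrite("pics/scene1.png",read_camera("scene")[:,:,::-1])
from dots import dots
goal(env.observe(),[.5605,.0016,.108],77-90)
c=dict(np.load("pics/w14.npz")); print(proj(c,[[.5605,.0016,.084]]))
cs=calibration("scene"); print(proj(cs,[[.5601,.0016,.084],[.5601,.0016,.006]]))
E
```

```text
t 18.2 tcp [0.5599 0.0013 0.2283] toolyaw -13.07 q7 -0.5055215980892362 F [-0.034  -0.2636  0.6272] w 0.3358976346570241
 tilt x: [-0.001  0.    -1.   ]  shift(tool now) [ 0.1203  0.0006 -0.0005]  turn [-0.0711  0.0131  0.0579]  shift after turn [ 0.1203  0.0005 -0.0005]
[[318.9621 187.6155]]
[[319.5572 203.3143]
 [318.9254 223.3856]]
```

View pics/w14.png

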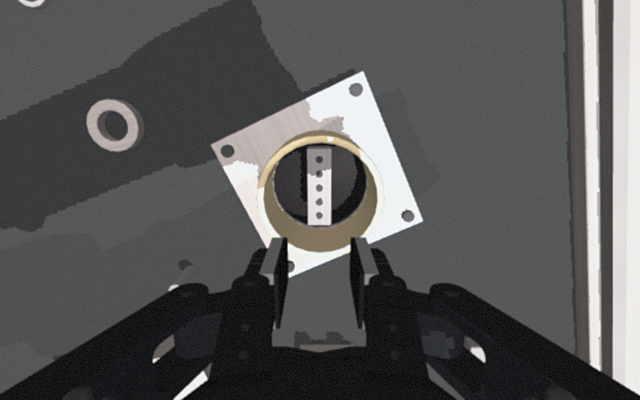

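View pics/scene1.png

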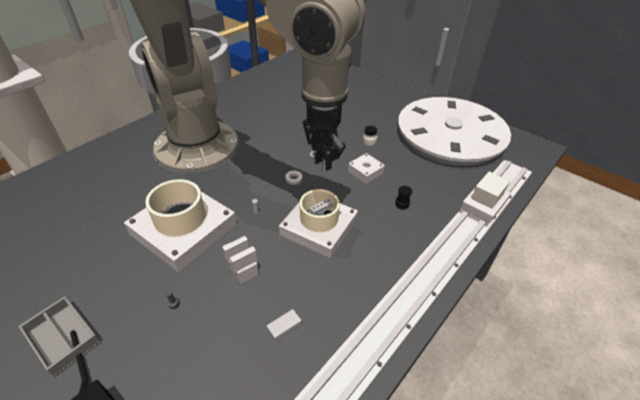

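The pin's middle dot is at (319,188), and the prediction for a fully home pin was (319,187.6). Scene view shows the pin inside the small drum and the bystanders where they were. Handing in.

```bash
python3 -c "
from plant import env
print(env.finish_job()); print(env.observe()['clock'])"
```

```text
the job is handed in; nothing more can be done
None
the job is handed in; nothing more can be done
```

The pin now stands fully home in the small well's blind hole, released. I handed the job in at about 18 s of the 72 s allowed; no verdict is reported.

- **Parking:** I took the pin from the rack by its head ends and stood it in the parking block. I let go and saw it standing there upright, then took it again across the middle of the head.
- **No spiral sweep:** The hole turned out to be visible in the top and wrist views, about 7 mm off the drum's axis. I measured it and lowered the foot straight in without contact, so the sweep was not needed.
- **Last checks:** The foot met the hole's bottom at about 6 mm above the table. After release the head's middle dot was at pixel (319,188), against (319,187.6) predicted for a pin fully home.
- **Surroundings:** The fingers were clear of the pin and the force reading was near zero. The loose things look unmoved by eye in the last pictures; I did not measure their positions.
- **Disagreements:**
  - Hole and block positions agreed between views to about 2 mm or better.
  - One pin-against-hole reading over the well was off by 2–3 mm because the arm was still settling. I repeated it before lowering the pin.
  - Touching the park's floor briefly read 18 N, well under the limits.

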